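Run the GO thread ring gauge down the outlet spigot

ROBOT

A 7-joint arm with a two-finger parallel gripper is mounted at the origin on the work surface; the furniture and walls round the work are solid. World frame = base frame: x ahead of the robot, y to its left, z up, the work surface at z = 0. Lengths are in m, angles in rad, forces in N, time in s.
With the tool pointing down it reaches from about 0.4 to 0.85 m from the base axis. Payload 4.4 kg.
Tool frame: the origin (TCP) lies midway between the tips of the shut fingers; the grasp point (between the pads) lies 19 mm behind it (hold_point_z is the z of the grasp point in the tool frame, in m); z points along the fingers, y is the direction in which the jaws open and shut (so a half turn about z gives the same grasp; the last joint's range is limited). The gripper opens to 94 mm and grips with 3 to 60 N. Pads are 16 mm wide; open, the fingers measure 119 mm over their backs; the gripper's body (75 mm by 177 mm) begins 78 mm behind the grasp point.
Start: joints at [-1.33, 0.628, 0.038, 1.517, -0.027, 0.996, -0.02], TCP at [0.196, 0.62, 0.205] pointing down, gripper open.
Joint ranges: [-3.06, 3.06], [-0.37, 2.12], [-1.25, 1.32], [0.18, 2.47], [-1.1, 4.24], [0.23, 1.98], [-2.94, 2.94]. Speed limits (rad/s): [2.57, 2.57, 3.14, 3.14, 3.14, 3.14, 3.14].

INTERFACE

Orientations are given as a unit quaternion [x, y, z, w].
In Python, from cell import * gives the robot as it stands.
- The arm moves only by the tool arm_command, never from a script. Its arguments are lists of equal length, an entry for each row: "hand": the finger opening in cm, from 0 to 9.4; "delta_pos": the shift along the tool's x, y, z in cm, a list of three; "twist": the turn about the tool's z in degrees. A call has 1 to 8 rows; each row is the pose to reach, as a shift and turn from the pose commanded when the call began, along the tool's axes at that moment; what a row does not reach only later rows make up. A row lasts 1/10 s, in which the tool goes at most 50 mm and 8.59 degrees, less where a joint would pass 70% of its speed; a pose out of reach is approached as far as the arm can. A call with a gripper value outside its range is refused whole. The fingers move at their own pace and stop on an object; the grip force is fixed at half the most. Time passes only in rows, so rows that repeat a pose let the fingers close. It gives the time, the measured TCP pose, the force and the opening at its end, in the units of the state.
- observe(): the state, without advancing time (a new reading comes with each control period).
- camera(name): name is "side" or "top" or "wrist"; returns the picture (480x640x3 uint8, red, green, blue); there is no depth.
- camera_model(name): a dict with "K" (3x3 intrinsics, pixels), "R" (3x3) and "t" (3): a world point X has camera coordinates R X + t. Camera axes: x right, y down, z forward; pixel columns grow to the right and rows downward; lengths in m; the calibration is good to about 2 mm. A picture is of the moment at which its call begins: read the wrist's pose just before it. camera_model takes no time and is no camera call; for the wrist camera it gives the pose at the moment of the call.
- finish_job(): hands the job in, once; it reports no verdict.
The state is a dict: "t": time; "joint_pos": joint angles; "qd": joint speeds; "joint_torque": joint torques, N m; "tool_pos": TCP position; "tool_rot": TCP orientation; "contact_force": force on the tool from outside, world axes, zero at the start; "ft_torque": the same for the moment, N m; "finger_gap": opening from 0.0 (shut) to 1.0 (fully open).
Only numpy, scipy, OpenCV 4.12 (cv2) and the standard library are available. Lean on these libraries where they do the work, as an engineer would, in place of code of your own. Each camera call takes 0.05 s, during which the arm holds its last target.

TASK

Check the thread of the outlet spigot that is held upright in the fixture. Lift the yellow protective cap off the spigot and stand it, open end down, on the empty middle seat of the gauge tray; then take the green-banded GO ring gauge and screw it clockwise down the spigot, about one to one and a half turns, until it comes up against the shoulder, and leave it there. Leave the red-banded NO-GO gauge standing where it is.

Things in the scene. Friction and masses are not known exactly. Their poses are not given: they have to be found in the camera images.
- fixture: Fixed holding fixture: dark steel base plate 100 x 90 x 12 mm with an aluminium split clamp block (64 x 66 mm, top at 46 mm) that holds a steel outlet spigot upright at its centre. Origin: centre of the plate's underside, on the bench, on the spigot's vertical axis. The spigot's shoulder collar, 52 mm in diameter, is 57 to 64 mm above the bench; its thread and nose stand above that.
- shoulder (a point): Centre of the flat upper face of the spigot's shoulder collar, on the spigot's axis, 64 mm above the bench; z up. Above it: coarse right-hand two-start round thread, 37 mm over the crests, 29 mm core, up to 24 mm above this point; a nut sinks 16 mm per clockwise turn seen from above.
- nose (a point): Centre of the spigot's flat top, on its axis, 38 mm above the shoulder and 102 mm above the bench. The top is 19 mm in diameter with a dark bore and widens as a taper to 29 mm, 12 mm lower, so it guides a ring that is some millimetres off centre.
- thread_cap: Yellow plastic protective cap, a loose cup slipped upside down over the spigot (not screwed): 47 mm outside, 41 mm inside diameter, 46 mm tall, 30 g. Origin: centre of its open, lower end; z towards the closed top. At the start it stands on the shoulder, its top 110 mm above the bench; lift it 45 mm or more straight up to clear the spigot.
- go_gauge: GO thread ring gauge: knurled steel ring with a green band near its top, 60 mm outside diameter, 34 mm tall, about 0.4 kg, threaded through (32 mm over the inner crests). Origin: centre of its lower face, on its axis; z up. At the start it stands on the tray. Fully screwed down, its lower face lies on the shoulder and its top is 98 mm above the bench.
- go_top (a point): Centre of the GO gauge's upper face, 34 mm above its lower face. Set level over the nose at any yaw, the gauge drops until its thread rests on the spigot's, lower face 14 to 23 mm above the shoulder. Clockwise turns then lower it freely, 16 mm a turn, until it meets the shoulder and resistance rises. Play of the thread: 1.6 mm up and down, 1 mm sideways.
- nogo_gauge: NO-GO ring gauge, not to be used: knurled steel ring with a red band, 60 mm outside diameter, 24 mm tall. Origin: centre of its lower face.
- gauge_tray: Fixed plywood board 88 x 236 mm, 14 mm thick, with three grey felt seats of 67 mm diameter in a row along its y axis, 75 mm apart. Origin: centre of its underside. The two gauges stand on the end seats (either may be at either end); the middle seat is empty.
- free_seat (a point): Centre of the empty middle seat, on the board's upper face, 14 mm above the bench; its y axis runs along the row of seats.
There are look-alikes about, which are no part of the job. There is more than one size of the thread_cap; the job needs the smaller.

How it is judged:
On the way, in this order (a step that is already met when the one before it is completed fails the run):
1. the yellow cap stands open end down on the middle seat, let go (horizontal distance between thread_cap and free_seat below 0.02 m and z of thread_cap in the frame of free_seat below 0.004 m and angle between thread_cap's own z axis and vertical below 0.1 rad and contact force between the fingers and thread_cap below 0.1 N), for 0.2 s.
2. the GO gauge is level over the spigot and rests on its thread (horizontal distance between go_gauge and shoulder below 0.004 m and z of go_gauge in the frame of shoulder below 0.026 m and angle between go_gauge's own z axis and vertical below 0.15 rad), for 0.1 s.
At the end, for the whole second after the job is handed in: The GO gauge sits level on the spigot with its lower face on the shoulder (within 1 mm), centred within 3 mm, and the yellow cap stands open end down on the middle seat, within 20 mm of the seat's centre, both at rest (z of go_gauge in the frame of shoulder below 0.001 m and horizontal distance between go_gauge and shoulder below 0.003 m and angle between go_gauge's own z axis and vertical below 0.05 rad and linear speed of each of go_gauge, thread_cap below 0.01 m/s and horizontal distance between thread_cap and free_seat below 0.02 m and z of thread_cap in the frame of free_seat below 0.004 m and angle between thread_cap's own z axis and vertical below 0.1 rad); the robot touches nothing.
It fails at once if the red-banded NO-GO gauge is moved more than 15 mm or tipped (distance of nogo_gauge from where it was at the start of the episode above 0.015 m or angle between nogo_gauge's own z axis and vertical above 0.2 rad).
It also fails if it takes over 72 s, if anything falls off the work surface, if the arm or the gripper's body presses on something with over 40 N, if the wrist force passes 120 N, or if a joint passes its speed limit or range.

## Working session

There is one attempt and no reset: what is moved stays moved. The work goes in short steps, Python scripts to look and compute and a tool call to move; the robot and the scene stay as the last step left them, time stands still between calls to the robot, and variables do not carry over. Pictures are saved under pics/ and viewed, and the job is handed in when it is done.

Besides the shell and the picture viewer there is one more tool, called after "Request:" as name(argument=value, ...) on one line, values as JSON. arm_command: Moves the arm, as the interface text tells. Its arguments: {"type":"object","properties":{"hand":{"type":"array"},"delta_pos":{"type":"array"},"twist":{"type":"array"}},"required":["hand","delta_pos","twist"]}

```bash
mkdir -p pics; ls; python3 - <<'E'
from cell import *
import cv2
print(observe())
for n in ["side","top","wrist"]:
    m=camera_model(n); print(n,m)
    cv2.imwrite(f"pics/{n}0.png",camera(n)[:,:,::-1])
E
```

```text
pics
{'t': 0.0, 'joint_pos': array([-1.32978584,  0.62932064,  0.03846628,  1.51838322, -0.02698838,
        0.9962915 , -0.02000752]), 'qd': array([-0.00015019,  0.00050852,  0.00046921, -0.00104923,  0.00057813,
        0.00250001,  0.00185003]), 'joint_torque': array([-1.42739268e-04, -5.49738264e+01,  1.14353377e+00, -1.86635077e+01,
       -5.22399531e-02,  2.38630234e-02,  1.56197789e-04]), 'tool_pos': array([0.1960989 , 0.61900365, 0.20456623]), 'tool_rot': array([ 1.52814680e-01,  9.88254414e-01, -9.34319011e-04, -1.20238381e-04]), 'contact_force': array([-0.42353126, -0.22960454, -0.12719648]), 'ft_torque': array([0.03209037, 0.05992083, 0.04515242]), 'finger_gap': 0.9967123207217531}
side {'K': array([[586.55753844,   0.        , 323.12516456],
       [  0.        , 586.55753844, 236.05328198],
       [  0.        ,   0.        ,   1.        ]]), 'R': array([[ 0.99044548, -0.13726228,  0.01329725],
       [-0.07679237, -0.62905047, -0.77356217],
       [ 0.11454555,  0.76515003, -0.63358089]]), 't': array([-0.33543453,  0.22834204,  0.97375641])}
top {'K': array([[567.80421943,   0.        , 330.37835557],
       [  0.        , 567.80421943, 247.47551609],
       [  0.        ,   0.        ,   1.        ]]), 'R': array([[ 2.43318558e-02, -9.99697310e-01,  3.63994661e-03],
       [-9.92815383e-01, -2.45907296e-02, -1.17102141e-01],
       [ 1.17156204e-01, -7.64482589e-04, -9.93113206e-01]]), 't': array([0.16624928, 0.36398896, 0.98649991])}
wrist {'K': array([[382.94601027,   0.        , 326.04883707],
       [  0.        , 382.94601027, 241.84383925],
       [  0.        ,   0.        ,   1.        ]]), 'R': array([[ 0.3012694 ,  0.953538  , -0.00142573],
       [ 0.92637753, -0.29233309,  0.23741531],
       [ 0.22596774, -0.07284673, -0.97140719]]), 't': array([-0.64878763, -0.02398855,  0.39041188])}
```

View pics/top0.png

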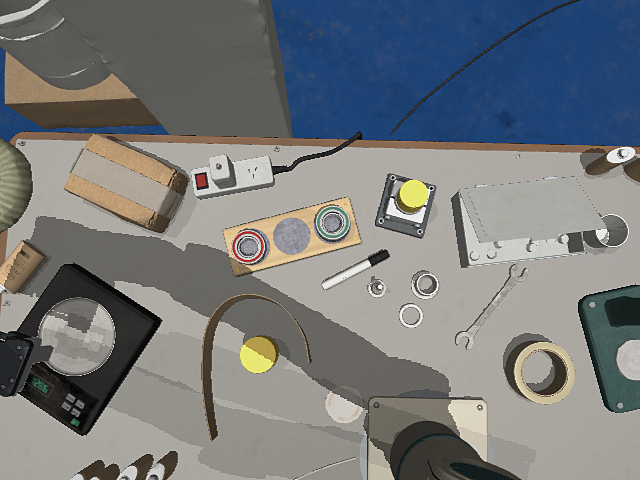

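View pics/side0.png

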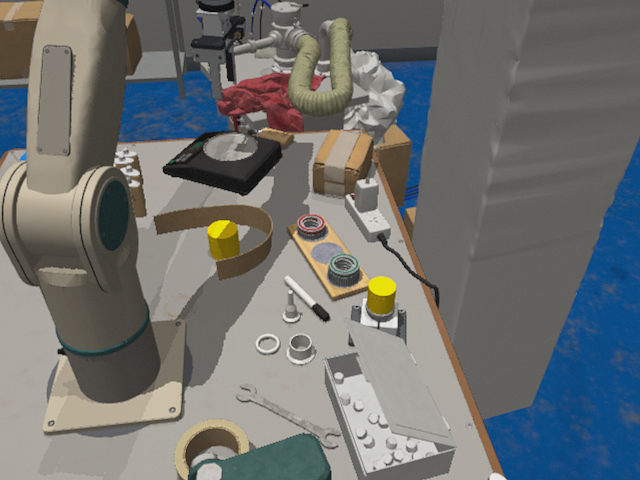

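View pics/wrist0.png

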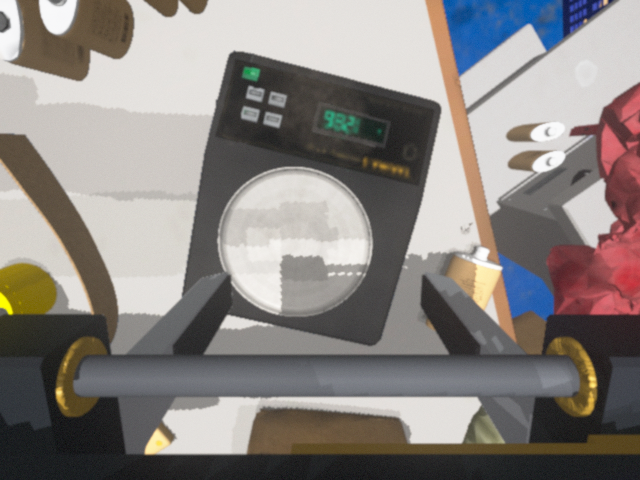

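```bash
cat > h.py <<'E'
import numpy as np, cv2
from cell import *
def bp(n,uv,z,m=None):
    m=m or camera_model(n); R,t,K=m["R"],m["t"],m["K"]
    d=R.T@np.linalg.solve(K,[uv[0],uv[1],1.]); c=-R.T@t
    return c+d*(z-c[2])/d[2]
def pj(n,X,m=None):
    m=m or camera_model(n); c=np.atleast_2d(X)@m["R"].T+m["t"]; p=c@m["K"].T; return p[:,:2]/p[:,2:]
def circ(x,y,z,r,k=72):
    a=np.linspace(0,2*np.pi,k); return np.c_[x+r*np.cos(a),y+r*np.sin(a),0*a+z]
def draw(img,n,X,col,s=1,off=(0,0),m=None):
    p=(pj(n,X,m)-off)*s
    cv2.polylines(img,[np.round(p*8).astype(int).reshape(-1,1,2)],False,col,1,cv2.LINE_AA,3)
E
python3 - <<'E'
from h import *
t=cv2.imread("pics/top0.png"); s=cv2.imread("pics/side0.png")
a=cv2.resize(t[160:280,215:445],None,fx=3.4,fy=3.4,interpolation=cv2.INTER_CUBIC)
b=cv2.resize(s[200:350,280:420],None,fx=4,fy=4,interpolation=cv2.INTER_CUBIC)
cv2.imwrite("pics/tc.png",a);cv2.imwrite("pics/sc.png",b)
for n,i in(("top",t),("side",s)):
    h=cv2.cvtColor(i,cv2.COLOR_BGR2HSV)
    k=cv2.inRange(h,(24,150,100),(36,255,255))
    N,l,st,c=cv2.connectedComponentsWithStats(k)
    for j in range(1,N):
        if st[j,4]>80: print(n,st[j],c[j])
for uv in [(413,195),(259,354)]:print(bp("top",uv,.11),bp("top",uv,.05))
print([bp("top",u,.03) for u in [(249,246),(293,236),(332,223)]])
E
```

```text
side [208 220  31  40 997] [222.54864594 238.91474423]
side [367 277  29  37 893] [380.74020157 294.78947368]
[0.43904947 0.04221491 0.11      ] [0.45203335 0.03341693 0.05      ]
[0.1769686  0.28390018 0.11      ] [0.17270511 0.29100734 0.05      ]
[array([0.35781508, 0.31825058, 0.03      ]), array([0.37747478, 0.24149496, 0.03      ]), array([0.40237   , 0.17333475, 0.03      ])]
```

View pics/tc.png

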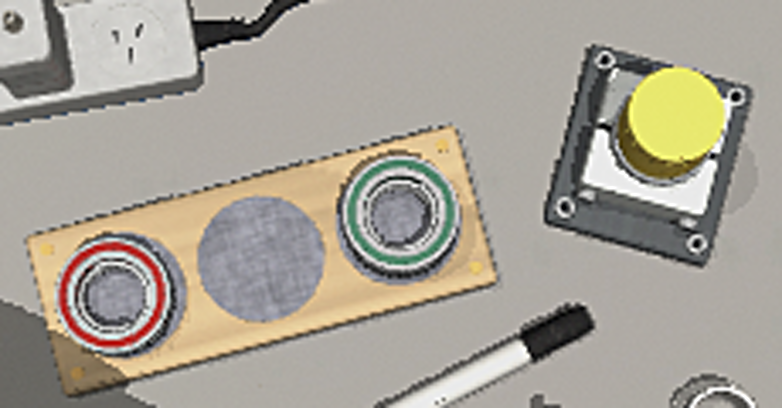

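View pics/sc.png

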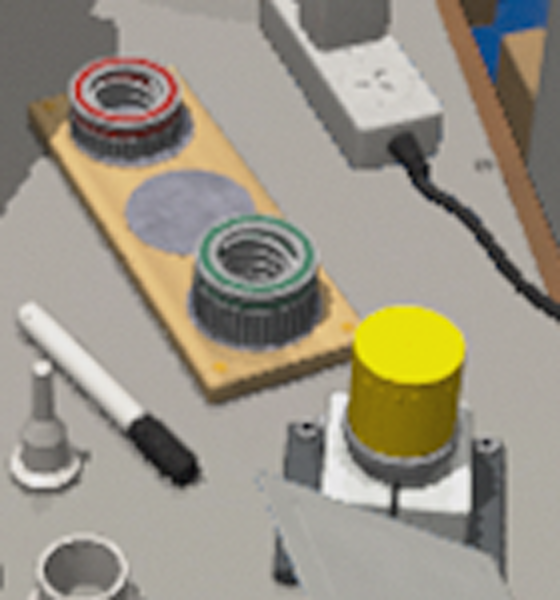

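```bash
python3 - <<'E'
from h import *
t=cv2.imread("pics/top0.png"); s=cv2.imread("pics/side0.png")
def el(n,i,lo,hi,box,z,hue=True):
    x0,y0,x1,y1=box; c=i[y0:y1,x0:x1]
    k=cv2.inRange(cv2.cvtColor(c,cv2.COLOR_BGR2HSV),lo,hi)
    cs,_=cv2.findContours(k,cv2.RETR_EXTERNAL,cv2.CHAIN_APPROX_NONE)
    cc=max(cs,key=len); cc=cv2.convexHull(np.vstack([c for c in cs if len(c)>15]) )
    e=cv2.fitEllipse(cc); uv=np.array(e[0])+[x0,y0]
    P=np.array([bp(n,p[0]+[x0,y0],z)[:2] for p in cc]); ce,r=cv2.minEnclosingCircle(P.astype(np.float32)*1000)
    print(n,uv,e[1],bp(n,uv,z),"enc",np.array(ce)/1000,"d",2*r)
Y=((22,100,190),(36,255,255))
print("cap");el("top",t,*Y,(385,165,445,235),.11);el("side",s,(24,100,215),(36,255,255),(355,265,410,325),.11)
print("big");el("top",t,*Y,(230,325,290,385),.06);el("side",s,(24,100,215),(36,255,255),(195,210,250,270),.06)
G=((55,60,40),(95,255,255))
print("go");el("top",t,*G,(305,195,360,250),.048);el("side",s,*G,(315,245,370,300),.048)
R=((0,120,80),(8,255,255))
print("nogo");el("top",t,*R,(225,220,275,275),.038);el("side",s,*R,(290,205,335,250),.038)
# seat
for n,i,b in(("top",t,(270,213,316,260)),("side",s,(305,236,346,265))):
    el(n,i,(105,15,60),(135,90,190),b,.014)
E
```

```text
cap
top [413.51397324 193.19612312] (27.291933059692383, 27.97447967529297) [0.44207561 0.04139567 0.11      ] enc [0.44223279 0.04127177] d 46.2591438293457
side [381.8594532  285.51366234] (18.411828994750977, 27.601213455200195) [0.44267099 0.04144837 0.11      ] enc [0.44233365 0.04175432] d 46.538265228271484
big
top [255.29645729 357.50485229] (28.320444107055664, 34.322303771972656) [0.16751643 0.29576601 0.06      ] enc [0.17060309 0.2937533 ] d 58.53498077392578
side [218.07878494 228.11283684] (14.291177749633789, 23.766658782958984) [0.16531162 0.29442332 0.06      ] enc [0.17135284 0.2912522 ] d 55.96393966674805
go
top [332.41332817 221.96463203] (30.420724868774414, 30.66794204711914) [0.40129125 0.1727077  0.048     ] enc [0.40130664 0.17252411] d 54.155582427978516
side [343.57915878 264.96545029] (23.01566505432129, 27.27297592163086) [0.40058135 0.16750876 0.048     ] enc [0.4010751  0.16775772] d 64.10616302490234
nogo
top [247.55080605 246.24453163] (30.260257720947266, 30.715946197509766) [0.35638702 0.31961001 0.038     ] enc [0.35647189 0.31960721] d 53.96476364135742
side [310.87745094 221.91264915] (15.399273872375488, 24.836484909057617) [0.35647544 0.32009468 0.038     ] enc [0.35693121 0.32046378] d 53.76995849609375
top [294.99577522 233.0509243 ] (36.05556106567383, 46.77827072143555) [0.38508482 0.2391495  0.014     ] enc [0.387383   0.23812735] d 85.59303283691406
side [323.71267128 249.02025223] (24.233150482177734, 41.27516174316406) [0.37540133 0.25760345 0.014     ] enc [0.37041144 0.26120227] d 88.71796417236328
```

```bash
python3 - <<'E'
from h import *
print([ (u,bp("top",u,.014).round(4)) for u in [(222.6,229.8),(349,197.3),(360.5,243),(235,276)]])
from scipy.optimize import minimize
q=np.array([bp("top",u,.014)[:2] for u in [(222.6,229.8),(349,197.3),(360.5,243),(235,276)]])
print(q.mean(0),[np.linalg.norm(q[i]-q[i-1]) for i in range(4)])
d=(q[0]-q[1]+q[3]-q[2]); a=np.arctan2(-d[0],d[1]); print("yaw",a)
c=q.mean(0)
for n,b,f in(("top",(215,160,445,280),3.4),("side",(280,200,420,350),4)):
    i=cv2.imread(f"pics/{n}0.png")[b[1]:b[3],b[0]:b[2]]
    i=cv2.resize(i,None,fx=f,fy=f,interpolation=cv2.INTER_CUBIC)
    D=lambda X,col:draw(i,n,X,col,f,b[:2])
    ey=np.array([-np.sin(a),np.cos(a)])
    for k in(-.075,0,.075): D(circ(*(c+k*ey),.014,.0335),(255,0,255))
    D(circ(.4012,.1725,.048,.030),(0,0,255));D(circ(.4012,.1725,.014,.030),(0,0,255))
    D(circ(.3565,.3197,.038,.030),(255,255,0))
    D(circ(.4423,.0414,.11,.0235),(0,0,255));D(circ(.4423,.0414,.064,.026),(0,0,255))
    cv2.imwrite(f"pics/o_{n}.png",i)
E
```

```text
[((222.6, 229.8), array([0.3877, 0.369 , 0.014 ])), ((349, 197.3), array([0.4527, 0.1437, 0.014 ])), ((360.5, 243), array([0.37  , 0.1215, 0.014 ])), ((235, 276), array([0.3055, 0.3432, 0.014 ]))]
[0.37898059 0.24434595] [np.float64(0.08624730826583894), np.float64(0.23447875847368557), np.float64(0.08561075127722646), np.float64(0.23093800860838898)]
yaw 0.2820028069693832
```

View pics/o_top.png

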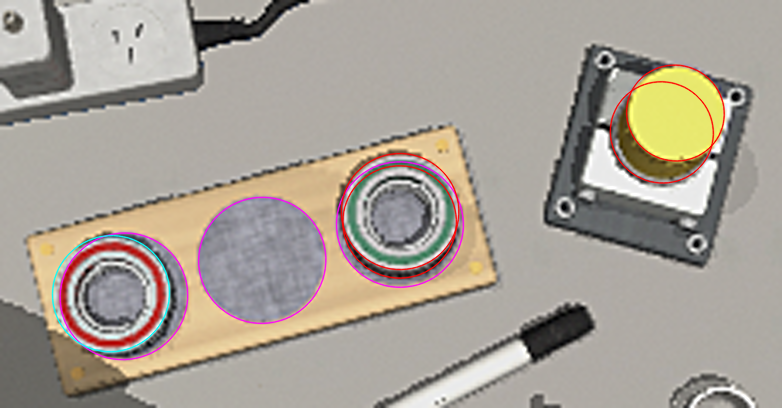

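View pics/o_side.png

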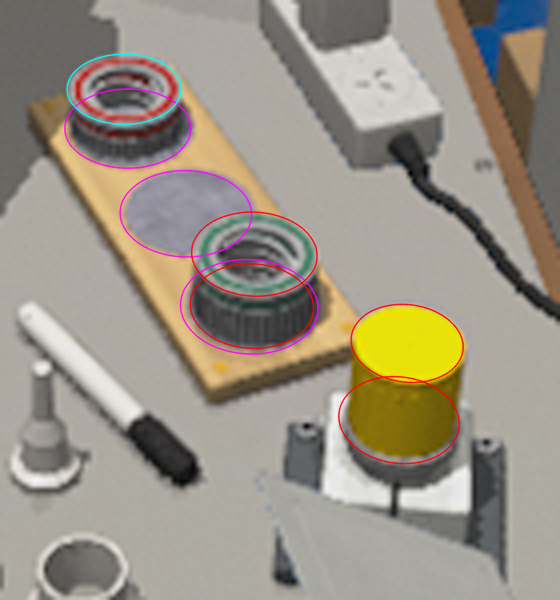

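```bash
cat >> h.py <<'E'
from scipy.spatial.transform import Rotation as Ro
def to(x,y,z,yaw=None):
    "delta in cm & twist deg; yaw = deg of tool y axis in world"
    o=observe(); R=Ro.from_quat(o["tool_rot"]).as_matrix()
    d=R.T@(np.array([x,y,z])-o["tool_pos"])*100
    cy=np.degrees(np.arctan2(R[1,1],R[0,1])); tw=None
    if yaw is not None: tw=-((yaw-cy+90)%180-90)
    print("t %.2f"%o["t"],"pos",o["tool_pos"].round(4),"yaw %.1f"%cy,"tilt",np.degrees(np.arccos(-R[2,2])).round(2),"gap %.1fmm"%(o["finger_gap"]*94),"F",o["contact_force"].round(1),"q",o["joint_pos"].round(2))
    print("delta",d.round(2),"twist",tw)
E
python3 -c "
from h import *
to(.4423,.0414,.15,16.2)"
```

```text
t 0.15 pos [0.1961 0.6192 0.2048] yaw 72.4 tilt 0.08 gap 93.9mm F [ 0.5 -0.1  0.3] q [-1.33  0.63  0.04  1.52 -0.03  1.   -0.02]
delta [-40.92 -47.64   5.54] twist 56.22078623842678
```

Request:
arm_command(hand=[7,7,7,7,7,7,7,7], delta_pos=[[-40.9,-47.6,4],[-40.9,-47.6,4],[-40.9,-47.6,4],[-40.9,-47.6,4],[-40.9,-47.6,4],[-40.9,-47.6,4],[-40.9,-47.6,4],[-40.9,-47.6,4]], twist=[56.2,56.2,56.2,56.2,56.2,56.2,56.2,56.2])

```text
t: 0.95
tool_pos: [0.3532, 0.2507, 0.18]
tool_rot: [0.601, 0.799, 0.0, 0.0]
contact_force: [1.1, -0.1, -0.0]
finger_gap: 0.743
```

```bash
python3 -c "
from h import *
to(.4423,.0414,.16,16.2)"
```

```text
t 0.95 pos [0.3532 0.2507 0.18  ] yaw 16.2 tilt 0.02 gap 69.9mm F [ 1.1 -0.1 -0. ] q [-0.92  0.38  0.32  2.13 -0.19  0.66 -0.19]
delta [-22.59   2.73   2.  ] twist -0.04569684522004991
```

Request:
arm_command(hand=[7,7,7,7,7,7,7], delta_pos=[[-22.6,2.7,2],[-22.6,2.7,2],[-22.6,2.7,2],[-22.6,2.7,2],[-22.6,2.7,2],[-22.6,2.7,2],[-22.6,2.7,2]], twist=[0,0,0,0,0,0,0])

```text
t: 1.65
tool_pos: [0.4416, 0.0428, 0.1598]
tool_rot: [0.601, 0.799, -0.0, -0.0]
contact_force: [0.4, 0.4, 0.4]
finger_gap: 0.743
```

```bash
python3 -c "
from h import *
to(.4423,.0414,.071,16.2)
m=camera_model('wrist');i=camera('wrist')[:,:,::-1].copy()
draw(i,'wrist',circ(.4423,.0414,.11,.0235),(0,0,255),m=m)
cv2.imwrite('pics/w1.png',i)"
```

```text
t 1.65 pos [0.4416 0.0428 0.1598] yaw 16.1 tilt 0.05 gap 69.8mm F [0.4 0.4 0.4] q [-0.38  0.43  0.3   2.12 -0.21  0.62  0.35]
delta [-0.16  0.03  8.88] twist -0.06674098018335428
```

View pics/w1.png

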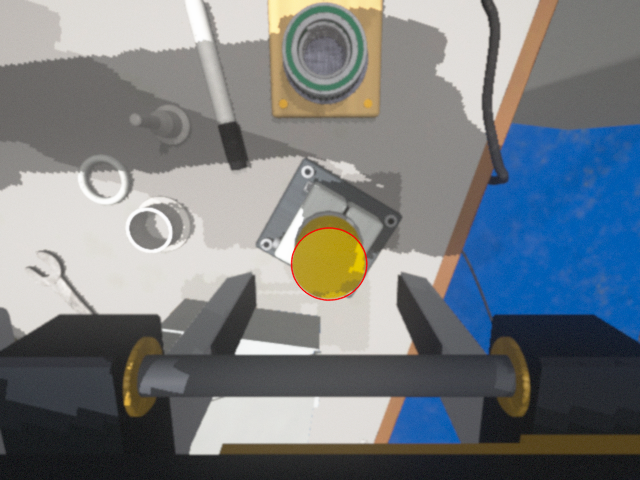

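Request:
arm_command(hand=[7,7,7,4,4,4,4,4], delta_pos=[[-0.1,0,4.5],[-0.1,0,8.6],[-0.1,0,8.6],[-0.1,0,8.6],[-0.1,0,8.6],[-0.1,0,8.6],[-0.1,0,8.6],[-0.1,0,8.6]], twist=[0,0,0,0,0,0,0,0])

```text
t: 2.5
tool_pos: [0.4435, 0.0426, 0.0758]
tool_rot: [0.6, 0.8, 0.001, 0.001]
contact_force: [0.0, 0.3, 8.9]
finger_gap: 0.5
```

```bash
python3 -c "
from h import *
to(.4423,.0414,.16,16.2)"
```

```text
t 2.50 pos [0.4435 0.0426 0.0758] yaw 16.3 tilt 0.21 gap 47.0mm F [0.  0.3 8.9] q [-0.3   0.58  0.21  2.2  -0.31  0.39  0.44]
delta [-0.08 -0.12 -8.42] twist 0.05108947651802964
```

Request:
arm_command(hand=[4,4,4,4], delta_pos=[[0,0,-4],[0,0,-8],[0,0,-8],[0,0,-8]], twist=[0,0,0,0])

```text
t: 2.9
tool_pos: [0.4429, 0.0425, 0.1554]
tool_rot: [0.6, 0.8, 0.001, 0.001]
contact_force: [0.8, -0.4, -0.2]
finger_gap: 0.503
```

```bash
python3 -c "
from h import *
i=camera('side')[:,:,::-1]
cv2.imwrite('pics/s2.png',i)
i=camera('top')[:,:,::-1]
cv2.imwrite('pics/t2.png',cv2.resize(i[140:290,200:480],None,fx=2.8,fy=2.8,interpolation=2))
to(.379,.2445,.15,16.2)"
```

```text
t 3.00 pos [0.4415 0.0422 0.1537] yaw 16.2 tilt 0.05 gap 47.3mm F [-0.2 -0.7 -0.8] q [-0.38  0.44  0.31  2.13 -0.23  0.6   0.37]
delta [21.17 -0.35  0.38] twist 0.03617924935944927
```

View pics/s2.png

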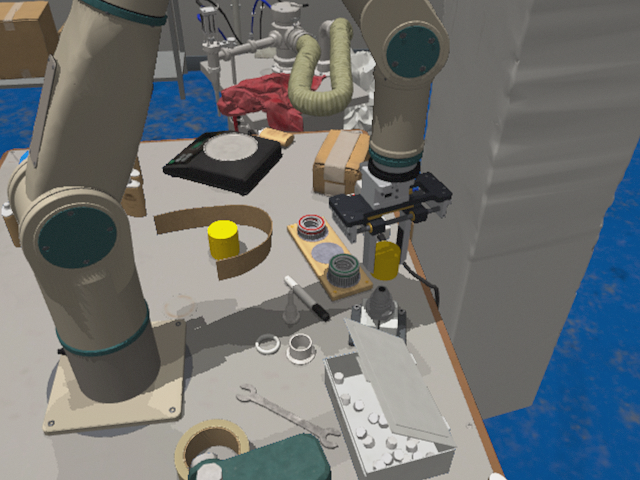

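View pics/t2.png

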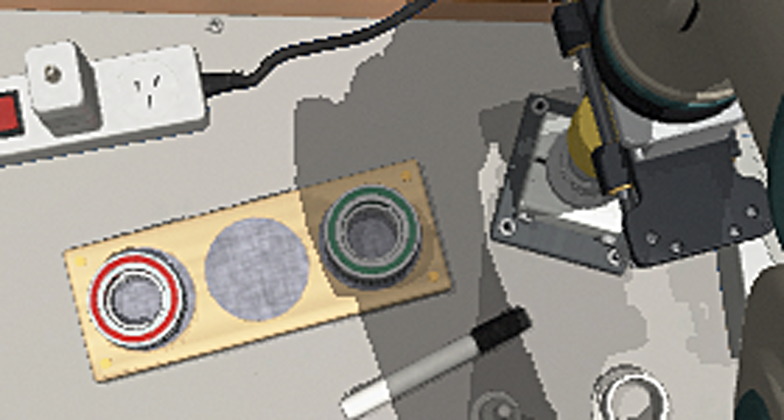

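Request:
arm_command(hand=[4,4,4,4,4,4,4,4], delta_pos=[[21.1,-0.3,0.3],[21.1,-0.3,0.3],[21.1,-0.3,0.3],[21.1,-0.3,0.3],[21.1,-0.3,0.3],[21.1,-0.3,5],[21.1,-0.3,5],[21.1,-0.3,5]], twist=[0,0,0,0,0,0,0,0])

```text
t: 3.8
tool_pos: [0.3795, 0.2419, 0.1033]
tool_rot: [0.601, 0.799, -0.002, -0.0]
contact_force: [0.8, -0.3, -0.2]
finger_gap: 0.504
```

```bash
python3 -c "
from h import *
i=camera('side')[:,:,::-1]
cv2.imwrite('pics/s3.png',cv2.resize(i[150:350,260:440],None,fx=3,fy=3,interpolation=2))
to(.379,.2445,.027,16.2)"
```

```text
t 3.85 pos [0.3806 0.2425 0.1044] yaw 16.1 tilt 0.07 gap 47.4mm F [-0.7  0.9  0.9] q [-0.82  0.54  0.28  2.16 -0.3   0.48 -0.03]
delta [ 0.24 -0.1   7.74] twist -0.10528985824795711
```

View pics/s3.png

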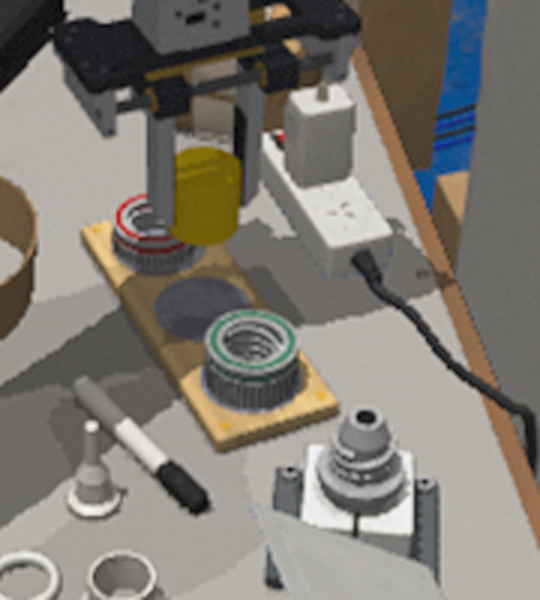

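Request:
arm_command(hand=[4,4,4,4,4], delta_pos=[[0.2,-0.1,4],[0.2,-0.1,6.5],[0.2,-0.1,7.5],[0.2,-0.1,7.7],[0.2,-0.1,7.7]], twist=[0,0,0,0,0])

```text
t: 4.35
tool_pos: [0.3798, 0.2455, 0.0281]
tool_rot: [0.601, 0.799, 0.001, 0.0]
contact_force: [-0.5, 0.3, -1.5]
finger_gap: 0.502
```

```bash
python3 -c "
from h import *
i=camera('side')[:,:,::-1]
cv2.imwrite('pics/s4.png',cv2.resize(i[150:350,260:440],None,fx=3,fy=3,interpolation=2))
to(.379,.2445,.027,16.2)"
```

```text
t 4.40 pos [0.3799 0.2457 0.0283] yaw 16.2 tilt 0.13 gap 47.3mm F [ 0.2  0.4 -0.5] q [-0.75  0.68  0.16  2.2  -0.38  0.28  0.03]
delta [-0.09 -0.12  0.13] twist -0.021823722014630675
```

View pics/s4.png

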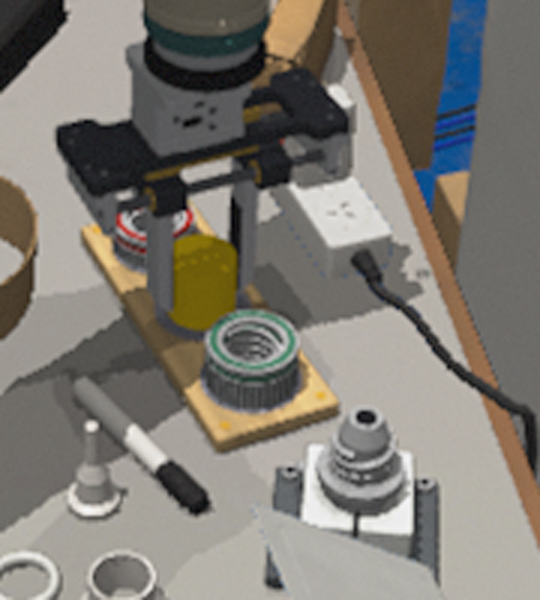

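Request:
arm_command(hand=[4,4], delta_pos=[[0,0,0.2],[0,0,0.2]], twist=[0,0])

```text
t: 4.6
tool_pos: [0.3795, 0.2459, 0.0258]
tool_rot: [0.6, 0.8, 0.001, 0.0]
contact_force: [-0.5, -0.6, 4.1]
finger_gap: 0.505
```

Touched down (4 N up). Release to 6 cm and back off.

Request:
arm_command(hand=[6.2,6.2,6.2,6.2,6.2,6.2,6.2], delta_pos=[[0,0,0],[0,0,0],[0,0,0],[0,0,-3],[0,0,-7],[0,0,-10],[0,0,-10]], twist=[0,0,0,0,0,0,0])

```text
t: 5.3
tool_pos: [0.3809, 0.2467, 0.1281]
tool_rot: [0.6, 0.8, 0.003, 0.001]
contact_force: [0.0, -0.1, 0.7]
finger_gap: 0.66
```

```bash
python3 -c "
from h import *
i=camera('side')[:,:,::-1].copy()
I=cv2.resize(i[150:350,260:440],None,fx=3,fy=3,interpolation=2)
o=(260,150)
c=(.442,.0414)
draw(I,'side',circ(.379,.2445,.06,.0235),(0,0,255),3,o)
draw(I,'side',circ(.379,.2445,.014,.0335),(255,0,255),3,o)
draw(I,'side',circ(*c,.102,.0095),(0,0,255),3,o)
draw(I,'side',circ(*c,.064,.026),(0,0,255),3,o)
cv2.imwrite('pics/s5.png',I)
i=camera('top')[:,:,::-1].copy()
o=(200,140)
I=cv2.resize(i[140:290,200:480],None,fx=2.8,fy=2.8,interpolation=2)
draw(I,'top',circ(*c,.102,.0095),(0,0,255),2.8,o)
draw(I,'top',circ(*c,.064,.026),(0,0,255),2.8,o)
cv2.imwrite('pics/t5.png',I)
to(.401,.1725,.1,16.2)"
```

```text
t 5.40 pos [0.3788 0.2458 0.1253] yaw 16.2 tilt 0.07 gap 61.6mm F [-0.2 -0.2 -0.8] q [-0.86  0.5   0.32  2.14 -0.3   0.54 -0.04]
delta [-7.66  0.08  2.52] twist 0.04793508086848419
```

View pics/s5.png

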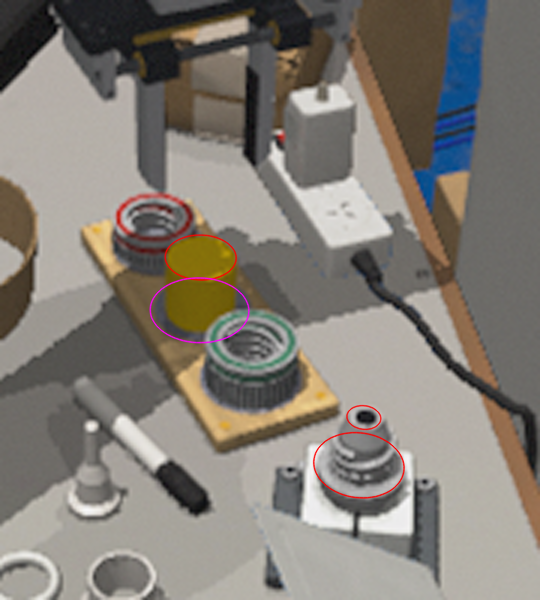

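View pics/t5.png

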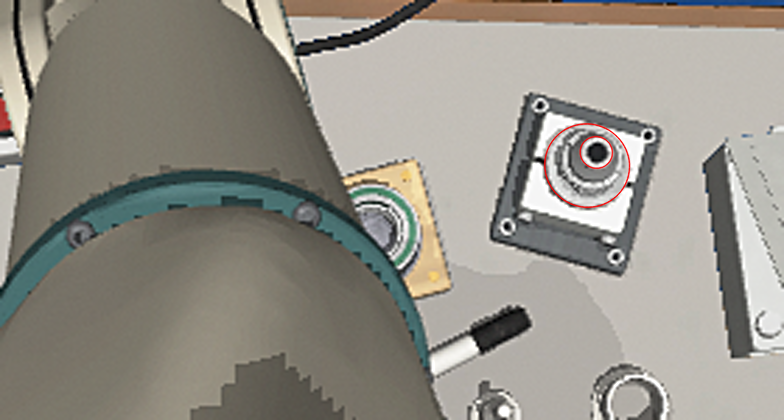

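Request:
arm_command(hand=[8.4,8.4,8.4,8.4,8.4], delta_pos=[[-7.7,0.1,0],[-7.7,0.1,0],[-7.7,0.1,2],[-7.7,0.1,2],[-7.7,0.1,2]], twist=[0,0,0,0,0])

```text
t: 5.9
tool_pos: [0.4002, 0.1716, 0.1041]
tool_rot: [0.6, 0.8, -0.001, -0.001]
contact_force: [0.6, 0.3, 0.4]
finger_gap: 0.893
```

```bash
python3 -c "
from h import *
to(.401,.1725,.025,16.2)
m=camera_model('wrist');i=camera('wrist')[:,:,::-1].copy()
draw(i,'wrist',circ(.401,.1725,.048,.03),(0,0,255),m=m)
cv2.imwrite('pics/w6.png',i)
i=camera('top')[:,:,::-1].copy()
cv2.imwrite('pics/t6.png',cv2.resize(i[150:300,420:640],None,fx=3,fy=3,interpolation=2))
i=camera('side')[:,:,::-1].copy()
cv2.imwrite('pics/s6.png',cv2.resize(i[280:480,300:500],None,fx=3,fy=3,interpolation=2))
"
```

```text
t 5.90 pos [0.4002 0.1716 0.1041] yaw 16.2 tilt 0.18 gap 84.0mm F [0.6 0.3 0.4] q [-0.66  0.52  0.27  2.2  -0.31  0.46  0.14]
delta [0.07 0.13 7.91] twist 0.03013451921883359
```

View pics/w6.png

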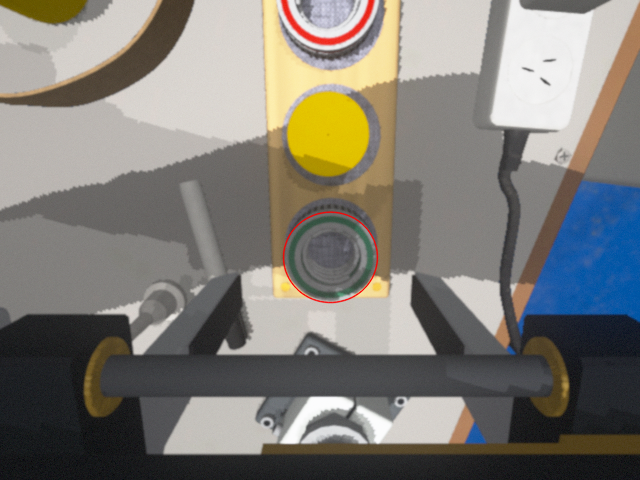

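View pics/t6.png

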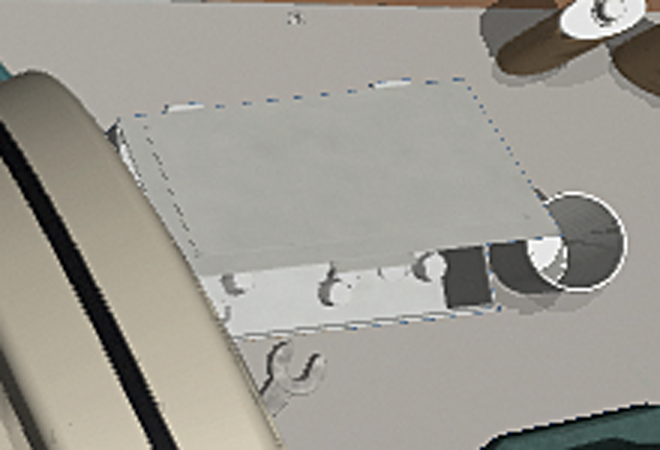

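View pics/s6.png

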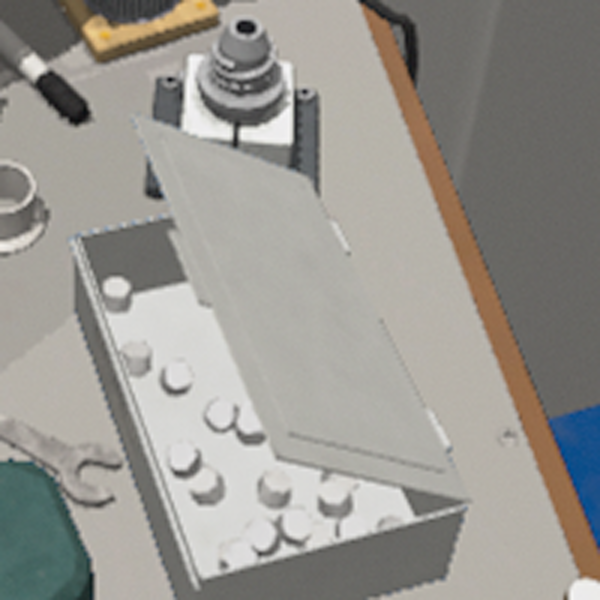

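```bash
python3 -c "
from h import *
from scipy.optimize import least_squares
for a,b in [((345,319),(481,242)),((403,340),(462,189))]:
    r=least_squares(lambda X:np.r_[pj('side',X)[0]-a,pj('top',X)[0]-b],[.4,-.05,.1]);print(r.x,r.fun)
"
```

```text
[ 0.36051724 -0.05881267  0.14665057] [-0.7025718   0.11473745  0.05067599 -0.7384359 ]
[ 0.46062082 -0.04718406  0.07110003] [-0.3280763   0.07288721  0.03346664 -0.35340444]
```

Request:
arm_command(hand=[8.4,8.4,8.4,8.4,5.5,5.5,5.5,5.5], delta_pos=[[0.1,0.1,4],[0.1,0.1,7.9],[0.1,0.1,7.9],[0.1,0.1,7.9],[0.1,0.1,7.9],[0.1,0.1,7.9],[0.1,0.1,7.9],[0.1,0.1,7.9]], twist=[0,0,0,0,0,0,0,0])

```text
t: 6.85
tool_pos: [0.4026, 0.1735, 0.0272]
tool_rot: [0.6, 0.8, 0.001, 0.0]
contact_force: [-0.5, 0.2, 10.2]
finger_gap: 0.634
```

```bash
python3 -c "
from h import *
to(.401,.1725,.15,16.2)"
```

```text
t 6.85 pos [0.4026 0.1735 0.0272] yaw 16.2 tilt 0.12 gap 59.6mm F [-0.5  0.2 10.2] q [-0.57  0.68  0.15  2.24 -0.39  0.25  0.21]
delta [ -0.04  -0.15 -12.28] twist 0.035401589112353804
```

Request:
arm_command(hand=[5.5,5.5,5.5,5.5,5.5,5.5,5.5,5.5], delta_pos=[[0,0,-3],[0,0,-8],[0,0,-13],[0,0,-13],[0,0,-13],[0,0,-13],[0,0,-13],[0,0,-13]], twist=[0,0,0,-68,-68,-68,-68,-68])

```text
t: 7.65
tool_pos: [0.4012, 0.1727, 0.1561]
tool_rot: [0.263, 0.965, -0.0, -0.0]
contact_force: [0.3, 0.2, -3.9]
finger_gap: 0.636
```

```bash
python3 -c "
from h import *
to(.442,.0414,.155)"
```

```text
t 7.65 pos [0.4012 0.1727 0.1561] yaw 59.6 tilt 0.04 gap 59.8mm F [ 0.3  0.2 -3.9] q [-0.58  0.41  0.14  2.14 -0.1   0.59  0.68]
delta [-10.17  -9.26   0.11] twist None
```

Request:
arm_command(hand=[5.5,5.5,5.5,5.5,5.5,5.5,5.5,5.5], delta_pos=[[-10.2,-9.3,0],[-10.2,-9.3,0],[-10.2,-9.3,0],[-10.2,-9.3,0],[-10.2,-9.3,0],[-10.2,-9.3,0],[-10.2,-9.3,0],[-10.2,-9.3,0]], twist=[-88,-88,-88,-88,-88,-88,-88,-88])

```text
t: 8.45
tool_pos: [0.4411, 0.0405, 0.156]
tool_rot: [-0.323, 0.947, -0.0, -0.001]
contact_force: [-0.4, 0.2, -4.6]
finger_gap: 0.635
```

```bash
python3 -c "
from h import *
to(.442,.0414,.115)"
```

```text
t 8.45 pos [0.4411 0.0405 0.156 ] yaw 127.6 tilt 0.07 gap 59.7mm F [-0.4  0.2 -4.6] q [-0.    0.42 -0.21  2.12  0.15  0.61  1.91]
delta [-0.13  0.02  4.1 ] twist None
```

Request:
arm_command(hand=[5.5,5.5,5.5,5.5,5.5,5.5,5.5], delta_pos=[[-0.1,0,0],[-0.1,0,1],[-0.1,0,2],[-0.1,0,3],[-0.1,0,3],[-0.1,0,3],[-0.1,0,3]], twist=[-45,-45,-45,-45,-45,-45,-45])

```text
t: 9.15
tool_pos: [0.4425, 0.0412, 0.126]
tool_rot: [-0.657, 0.754, 0.0, -0.0]
contact_force: [0.5, -0.0, -5.0]
finger_gap: 0.63
```

```bash
python3 -c "
from h import *
to(.442,.0414,.105)
z=observe()['tool_pos'][2]-.0132
o=(320,200)
i=cv2.resize(camera('side')[200:350,320:480,::-1],None,fx=4,fy=4,interpolation=2)
p=observe()['tool_pos']
draw(i,'side',circ(.442,.0414,.064,.026),(0,0,255),4,o)
draw(i,'side',circ(p[0],p[1],z,.03),(255,0,255),4,o)
draw(i,'side',circ(p[0],p[1],z+.034,.03),(255,0,255),4,o)
cv2.imwrite('pics/s7.png',i)
i=cv2.resize(camera('top')[140:290,320:520,::-1],None,fx=4,fy=4,interpolation=2);o=(320,140)
draw(i,'top',circ(.442,.0414,.064,.026),(0,0,255),4,o)
draw(i,'top',circ(p[0],p[1],z+.034,.03),(255,0,255),4,o)
cv2.imwrite('pics/t7.png',i)
"
```

```text
t 9.15 pos [0.4425 0.0412 0.126 ] yaw 172.2 tilt 0.02 gap 59.3mm F [ 0.5 -0.  -5. ] q [ 0.13  0.5  -0.41  2.14  0.36  0.57  2.47]
delta [-0.01  0.05  2.1 ] twist None
```

View pics/s7.png

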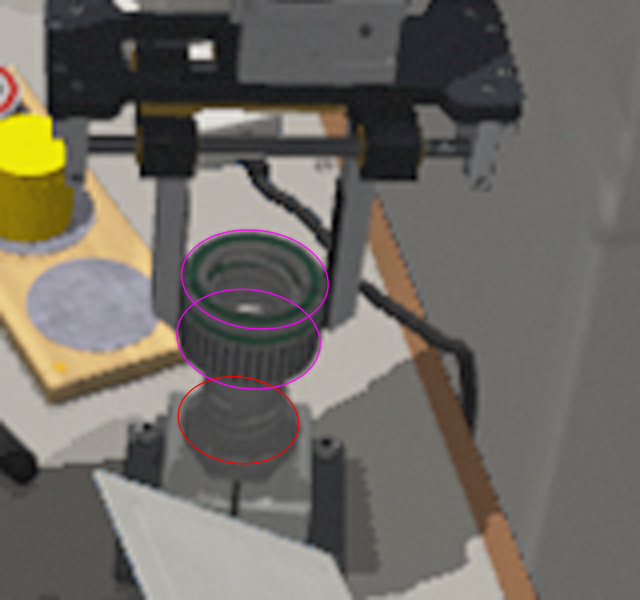

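View pics/t7.png

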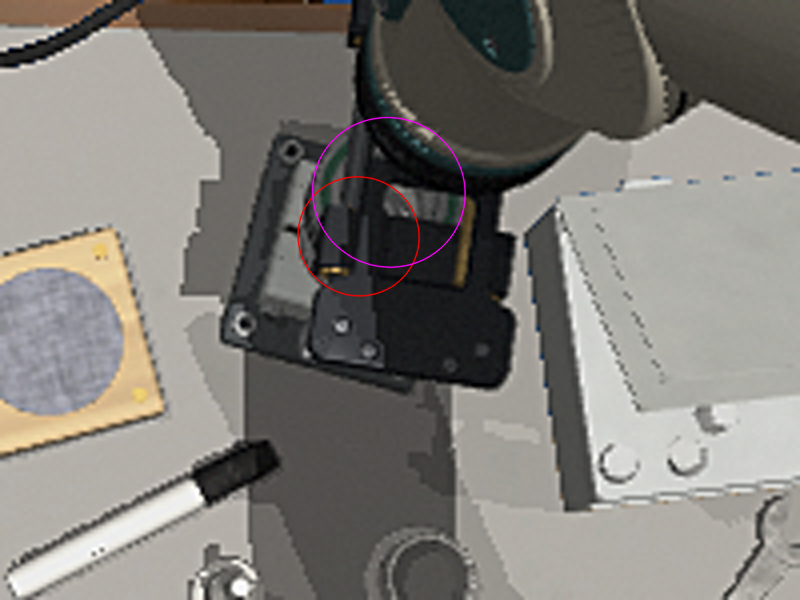

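Request:
arm_command(hand=[5.5,5.5,5.5,5.5,5.5,5.5], delta_pos=[[0,0,0.6],[0,0,1.2],[0,0,1.8],[0,0,2.3],[0,0,2.5],[0,0,2.5]], twist=[0,0,0,0,0,0])

```text
t: 9.85
tool_pos: [0.4425, 0.0416, 0.1006]
tool_rot: [-0.658, 0.753, 0.0, -0.0]
contact_force: [0.7, 0.5, -4.9]
finger_gap: 0.634
```

Request:
arm_command(hand=[5.5,5.5,5.5], delta_pos=[[0,0,0.15],[0,0,0.3],[0,0,0.3]], twist=[0,0,0])

```text
t: 10.15
tool_pos: [0.443, 0.0416, 0.0983]
tool_rot: [-0.658, 0.753, -0.0, 0.0]
contact_force: [-0.5, -0.4, -0.9]
finger_gap: 0.638
```

Request:
arm_command(hand=[6.8,6.8,6.8,6.8,5.5,5.5,5.5,5.5], delta_pos=[[0,0,0],[0,0,0],[0,0,0],[0,0,0],[0,0,0],[0,0,0],[0,0,0],[0,0,0]], twist=[0,0,0,0,0,0,0,0])

```text
t: 10.95
tool_pos: [0.4428, 0.0415, 0.098]
tool_rot: [-0.658, 0.753, -0.0, 0.0]
contact_force: [0.2, -0.2, 0.2]
finger_gap: 0.634
```

```bash
python3 -c "
from h import *
to(.442,.0414,.105)
o=(320,200)
i=cv2.resize(camera('side')[200:350,320:480,::-1],None,fx=4,fy=4,interpolation=2)
for z in(.082,.085):
  draw(i,'side',circ(.442,.0414,z,.03),(255,0,255),4,o)
  draw(i,'side',circ(.442,.0414,z+.034,.03),(255,0,255),4,o)
cv2.imwrite('pics/s8.png',i)
"
```

```text
t 10.95 pos [0.4428 0.0415 0.098 ] yaw 172.3 tilt 0.01 gap 59.6mm F [ 0.2 -0.2  0.2] q [ 0.1   0.55 -0.36  2.17  0.4   0.49  2.43]
delta [ 0.02  0.08 -0.7 ] twist None
```

View pics/s8.png

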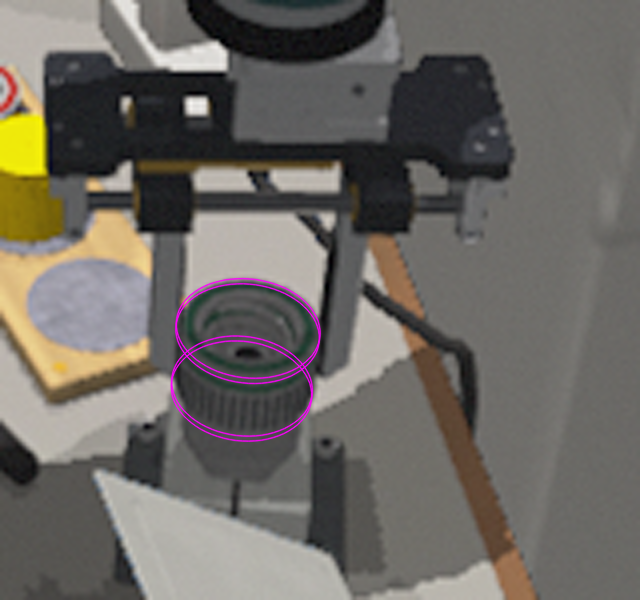

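Request:
arm_command(hand=[5.5,5.5,5.5,5.5,5.5,5.5,5.5,5.5], delta_pos=[[0,0,0.04],[0,0,0.08],[0,0,0.11],[0,0,0.15],[0,0,0.19],[0,0,0.23],[0,0,0.26],[0,0,0.3]], twist=[8.5,17,25.5,34,42.5,51,59.5,68])

```text
t: 11.8
tool_pos: [0.443, 0.0419, 0.0951]
tool_rot: [-0.122, 0.993, 0.0, 0.0]
contact_force: [0.3, 1.1, 0.7]
finger_gap: 0.63
```

```bash
python3 -c "
from h import *
to(.442,.0414,.105)"
```

```text
t 11.80 pos [0.443  0.0419 0.0951] yaw 104.0 tilt 0.03 gap 59.2mm F [0.3 1.1 0.7] q [-0.14  0.53 -0.03  2.18  0.03  0.43  1.62]
delta [ 0.1  -0.02 -0.99] twist None
```

Smooth; it follows the thread with little force. Continue.

Request:
arm_command(hand=[5.5,5.5,5.5,5.5,5.5,5.5,5.5,5.5], delta_pos=[[0,0,0.04],[0,0,0.08],[0,0,0.11],[0,0,0.15],[0,0,0.19],[0,0,0.23],[0,0,0.26],[0,0,0.3]], twist=[8.5,17,25.5,34,42.5,51,59.5,68])

```text
t: 12.6
tool_pos: [0.4435, 0.0423, 0.0922]
tool_rot: [0.454, 0.891, 0.001, 0.0]
contact_force: [0.4, 1.6, -0.1]
finger_gap: 0.635
```

```bash
python3 -c "
from h import *
to(.442,.0414,.105)"
```

```text
t 12.60 pos [0.4435 0.0423 0.0922] yaw 36.0 tilt 0.09 gap 59.7mm F [ 0.4  1.6 -0.1] q [-0.36  0.56  0.3   2.18 -0.37  0.44  0.85]
delta [ 0.02 -0.17 -1.28] twist None
```

Request:
arm_command(hand=[5.5,5.5,5.5,5.5,5.5,5.5,5.5,5.5], delta_pos=[[0,0,0.04],[0,0,0.08],[0,0,0.11],[0,0,0.15],[0,0,0.19],[0,0,0.23],[0,0,0.26],[0,0,0.3]], twist=[8.5,17,25.5,34,42.5,51,59.5,68])

```text
t: 13.4
tool_pos: [0.444, 0.0418, 0.0892]
tool_rot: [0.875, 0.485, 0.001, 0.0]
contact_force: [1.1, 0.4, -0.6]
finger_gap: 0.634
```

```bash
python3 -c "
from h import *
to(.442,.0414,.105)"
```

```text
t 13.40 pos [0.444  0.0418 0.0892] yaw -32.0 tilt 0.12 gap 59.6mm F [ 1.1  0.4 -0.6] q [-0.58  0.63  0.63  2.19 -0.74  0.54  0.06]
delta [-0.14 -0.14 -1.58] twist None
```

Request:
arm_command(hand=[5.5,5.5,5.5,5.5,7.4,7.4,7.4,7.4], delta_pos=[[0,0,0.04],[0,0,0.08],[0,0,0.11],[0,0,0.15],[0,0,0.15],[0,0,0.15],[0,0,0.15],[0,0,0.15]], twist=[8.5,17,25.5,34,34,34,34,20])

```text
t: 14.2
tool_pos: [0.4424, 0.0416, 0.0873]
tool_rot: [0.958, 0.286, -0.0, 0.0]
contact_force: [-0.5, 0.2, -0.2]
finger_gap: 0.786
```

```bash
python3 -c "
from h import *
to(.4425,.0412,.0877)"
```

```text
t 14.20 pos [0.4424 0.0416 0.0873] yaw -56.8 tilt 0.05 gap 73.9mm F [-0.5  0.2 -0.2] q [-0.65  0.67  0.75  2.2  -0.86  0.59 -0.25]
delta [-0.02  0.04 -0.04] twist None
```

Request:
arm_command(hand=[7.4,7.4,7.4,7.4,7.4,7.4,7.4,7.4], delta_pos=[[0,0,0],[0,0,0],[0,0,0],[0,0,0],[0,0,0],[0,0,0],[0,0,0],[0,0,0]], twist=[-8.5,-17,-25.5,-34,-42.5,-51,-59.5,-68])

```text
t: 15.0
tool_pos: [0.4427, 0.0416, 0.0877]
tool_rot: [0.634, 0.774, 0.0, -0.0]
contact_force: [0.3, -0.8, 0.1]
finger_gap: 0.785
```

Request:
arm_command(hand=[7.4,7.4,7.4,7.4,7.4,7.4,7.4,7.4], delta_pos=[[0,0,0],[0,0,0],[0,0,0],[0,0,0],[0,0,0],[0,0,0],[0,0,0],[0,0,0]], twist=[-8.5,-17,-25.5,-34,-42.5,-51,-59.5,-68])

```text
t: 15.8
tool_pos: [0.4428, 0.0414, 0.0878]
tool_rot: [0.093, 0.996, 0.0, 0.0]
contact_force: [-0.6, 0.6, 0.3]
finger_gap: 0.792
```

Request:
arm_command(hand=[7.4,7.4,7.4,7.4,7.4,7.4,7.4,7.4], delta_pos=[[0,0,0],[0,0,0],[0,0,0],[0,0,0],[0,0,0],[0,0,0],[0,0,0],[0,0,0]], twist=[-8.5,-17,-25.5,-34,-42.5,-51,-59.5,-68])

```text
t: 16.6
tool_pos: [0.4428, 0.0414, 0.0878]
tool_rot: [-0.48, 0.877, -0.0, 0.0]
contact_force: [0.2, 0.8, -0.6]
finger_gap: 0.784
```

```bash
python3 -c "
from h import *
o=(320,200)
i=cv2.resize(camera('side')[200:350,320:480,::-1],None,fx=4,fy=4,interpolation=2)
for z in(.074,):
  draw(i,'side',circ(.442,.0414,z,.03),(255,0,255),4,o)
  draw(i,'side',circ(.442,.0414,z+.034,.03),(255,0,255),4,o)
cv2.imwrite('pics/s9.png',i)
to(.4425,.0412,.0870)
"
```

```text
t 16.65 pos [0.4429 0.0413 0.0878] yaw 147.6 tilt 0.04 gap 74.0mm F [1.1 0.1 0.2] q [ 0.01  0.55 -0.23  2.18  0.29  0.44  2.12]
delta [0.03 0.03 0.08] twist None
```

View pics/s9.png

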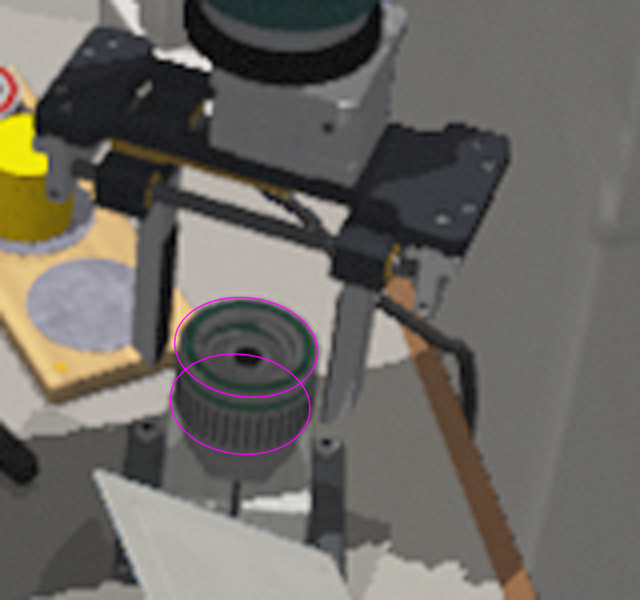

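Request:
arm_command(hand=[7.4,7.4,7.4,5.5,5.5,5.5,5.5], delta_pos=[[0,0,0],[0,0,0],[0,0,0],[0,0,0],[0,0,0],[0,0,0],[0,0,0]], twist=[-8.5,-17,-25,-25,-25,-25,-25])

```text
t: 17.35
tool_pos: [0.4429, 0.0413, 0.0876]
tool_rot: [-0.655, 0.756, -0.0, -0.0]
contact_force: [0.1, -0.9, 1.2]
finger_gap: 0.634
```

Request:
arm_command(hand=[5.5,5.5,5.5,5.5,5.5,5.5,5.5,5.5], delta_pos=[[0,0,0.04],[0,0,0.08],[0,0,0.11],[0,0,0.15],[0,0,0.19],[0,0,0.23],[0,0,0.26],[0,0,0.3]], twist=[8.5,17,25.5,34,42.5,51,59.5,68])

```text
t: 18.15
tool_pos: [0.443, 0.0421, 0.0846]
tool_rot: [-0.118, 0.993, 0.0, 0.0]
contact_force: [-0.5, 0.9, -0.5]
finger_gap: 0.636
```

Request:
arm_command(hand=[5.5,5.5,5.5,5.5,5.5,5.5,5.5,5.5], delta_pos=[[0,0,0.04],[0,0,0.08],[0,0,0.11],[0,0,0.15],[0,0,0.19],[0,0,0.23],[0,0,0.26],[0,0,0.3]], twist=[8.5,17,25.5,34,42.5,51,59.5,68])

```text
t: 18.95
tool_pos: [0.4433, 0.0426, 0.0817]
tool_rot: [0.457, 0.889, 0.001, 0.0]
contact_force: [-0.3, 2.1, 0.4]
finger_gap: 0.633
```

```bash
python3 -c "
from h import *
print(observe()['ft_torque'])
to(.4425,.0412,.0870)"
```

```text
[ 0.43014516 -0.12925135  0.00499158]
t 18.95 pos [0.4433 0.0426 0.0817] yaw 35.6 tilt 0.09 gap 59.5mm F [-0.3  2.1  0.4] q [-0.36  0.58  0.29  2.19 -0.4   0.42  0.87]
delta [-0.07 -0.15 -0.53] twist None
```

Request:
arm_command(hand=[5.5,5.5,5.5,5.5,5.5,5.5,5.5,5.5], delta_pos=[[0,0,0.04],[0,0,0.08],[0,0,0.11],[0,0,0.15],[0,0,0.19],[0,0,0.23],[0,0,0.26],[0,0,0.3]], twist=[8.5,17,25.5,34,42.5,51,59.5,68])

```text
t: 19.75
tool_pos: [0.4435, 0.0426, 0.0787]
tool_rot: [0.876, 0.482, 0.001, -0.0]
contact_force: [1.2, 1.8, -0.8]
finger_gap: 0.633
```

```bash
python3 -c "
from h import *
print(observe()['ft_torque'])
to(.4425,.0412,.0870)"
```

```text
[ 0.27953148 -0.20513018  0.04262509]
t 19.75 pos [0.4435 0.0426 0.0787] yaw -32.4 tilt 0.1 gap 59.5mm F [ 1.2  1.8 -0.8] q [-0.57  0.65  0.61  2.2  -0.78  0.52  0.09]
delta [-0.17 -0.01 -0.83] twist None
```

Request:
arm_command(hand=[5.5,5.5,5.5,5.5], delta_pos=[[0,0,0.04],[0,0,0.08],[0,0,0.11],[0,0,0.13]], twist=[8,16,24,30])

```text
t: 20.15
tool_pos: [0.4437, 0.0423, 0.0773]
tool_rot: [0.971, 0.239, 0.001, 0.0]
contact_force: [1.5, 1.5, -1.3]
finger_gap: 0.632
```

```bash
python3 -c "
from h import *
print(observe()['ft_torque'])
to(.4425,.0412,.0870)"
```

```text
[ 0.1519631  -0.12481038 -0.01456656]
t 20.15 pos [0.4437 0.0423 0.0773] yaw -62.4 tilt 0.09 gap 59.4mm F [ 1.5  1.5 -1.3] q [-0.65  0.7   0.75  2.2  -0.92  0.59 -0.29]
delta [-0.15  0.05 -0.97] twist None
```

Not yet resisting. Release, turn back about 150°, regrasp.

Request:
arm_command(hand=[7.4,7.4,7.4,7.4,7.4,7.4,7.4,7.4], delta_pos=[[0,0,0],[0,0,0],[0,0,0],[0,0,0],[0,0,0],[0,0,0],[0,0,0],[0,0,0]], twist=[0,0,0,-8.5,-17,-25.5,-34,-42.5])

```text
t: 20.95
tool_pos: [0.4427, 0.0415, 0.0774]
tool_rot: [0.815, 0.579, 0.0, -0.0]
contact_force: [-1.0, -0.8, 0.2]
finger_gap: 0.787
```

Request:
arm_command(hand=[7.4,7.4,7.4,7.4,7.4,7.4,7.4,7.4], delta_pos=[[0,0,0],[0,0,0],[0,0,0],[0,0,0],[0,0,0],[0,0,0],[0,0,0],[0,0,0]], twist=[-8.5,-17,-25.5,-34,-42.5,-51,-59.5,-68])

```text
t: 21.75
tool_pos: [0.4428, 0.0414, 0.0774]
tool_rot: [0.352, 0.936, 0.0, 0.0]
contact_force: [-0.9, 1.1, -0.3]
finger_gap: 0.783
```

```bash
python3 -c "
from h import *
o=(320,200)
i=cv2.resize(camera('side')[200:350,320:480,::-1],None,fx=4,fy=4,interpolation=2)
for z in(.064,):
  draw(i,'side',circ(.442,.0414,z,.03),(255,0,255),4,o)
  draw(i,'side',circ(.442,.0414,z+.034,.03),(255,0,255),4,o)
cv2.imwrite('pics/s10.png',i)
to(.4425,.0412,.0773)
"
```

```text
t 21.80 pos [0.4428 0.0413 0.0775] yaw 49.1 tilt 0.03 gap 74.0mm F [-0.1 -0.   0.4] q [-0.31  0.58  0.23  2.19 -0.32  0.4   1.03]
delta [ 0.02 -0.02  0.02] twist None
```

View pics/s10.png

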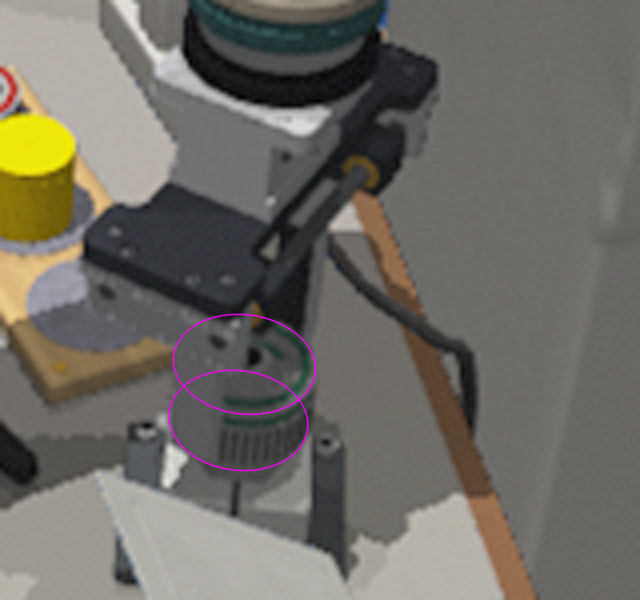

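Request:
arm_command(hand=[5.5,5.5,5.5,5.5,5.5,5.5,5.5], delta_pos=[[0,0,0],[0,0,0],[0,0,0],[0,0,0.04],[0,0,0.08],[0,0,0.1],[0,0,0.1]], twist=[0,0,0,8,16,24,24])

```text
t: 22.5
tool_pos: [0.444, 0.0403, 0.0772]
tool_rot: [0.544, 0.839, 0.0, 0.002]
contact_force: [-0.0, -3.0, 13.4]
finger_gap: 0.633
```

```bash
python3 -c "
from h import *
print(observe()['ft_torque'])
to(.4425,.0412,.0773)"
```

```text
[-0.78614848  0.39794828  0.03163064]
t 22.50 pos [0.444  0.0403 0.0772] yaw 24.1 tilt 0.18 gap 59.5mm F [-0.  -3.  13.4] q [-0.39  0.6   0.34  2.2  -0.48  0.42  0.76]
delta [ 0.14 -0.1  -0.01] twist None
```

Request:
arm_command(hand=[5.5,5.5,5.5,5.5], delta_pos=[[0,0,-0.04],[0,0,-0.06],[0,0,-0.06],[0,0,-0.06]], twist=[8,16,24,24])

```text
t: 22.9
tool_pos: [0.4432, 0.0418, 0.0772]
tool_rot: [0.705, 0.709, 0.0, 0.0]
contact_force: [0.9, 0.3, 5.5]
finger_gap: 0.636
```

```bash
python3 -c "
from h import *
print(observe()['ft_torque'])
to(.4425,.0412,.0773)"
```

```text
[ 0.06064521  0.27024999 -0.19937097]
t 22.90 pos [0.4432 0.0418 0.0772] yaw 0.3 tilt 0.05 gap 59.8mm F [0.9 0.3 5.5] q [-0.47  0.62  0.46  2.2  -0.62  0.45  0.49]
delta [-0.06 -0.07 -0.01] twist None
```

Request:
arm_command(hand=[5.5,5.5,5.5,5.5,5.5], delta_pos=[[0,0,0],[0,0,0],[0,0,0],[0,0,0],[0,0,0]], twist=[8,16,24,32,32])

```text
t: 23.4
tool_pos: [0.4437, 0.0422, 0.0775]
tool_rot: [0.873, 0.487, 0.001, 0.0]
contact_force: [-0.6, 1.5, 9.0]
finger_gap: 0.633
```

```bash
python3 -c "
from h import *
print(observe()['ft_torque'])
to(.4425,.0412,.0773)"
```

```text
[ 0.18435301  0.09525794 -0.11519306]
t 23.40 pos [0.4437 0.0422 0.0775] yaw -31.7 tilt 0.1 gap 59.5mm F [-0.6  1.5  9. ] q [-0.57  0.65  0.61  2.2  -0.79  0.52  0.11]
delta [-0.14 -0.05  0.01] twist None
```

Request:
arm_command(hand=[7.6,7.6,7.6,7.6,7.6,7.6,7.6,7.6], delta_pos=[[0,0,0],[0,0,0],[0,0,0],[0,0,-2],[0,0,-6],[0,0,-10],[0,0,-10],[0,0,-10]], twist=[0,0,0,0,-8,-16,-24,-32])

```text
t: 24.2
tool_pos: [0.4434, 0.0417, 0.1779]
tool_rot: [0.702, 0.712, 0.001, 0.001]
contact_force: [0.1, -0.0, -0.6]
finger_gap: 0.808
```

```bash
python3 -c "
from h import *
o=(320,200)
j=camera('side')[200:350,320:480,::-1]
i=cv2.resize(j,None,fx=4,fy=4,interpolation=2)
cv2.imwrite('pics/s11a.png',i)
for z in(.064,):
  draw(i,'side',circ(.442,.0414,z,.03),(255,0,255),4,o)
  draw(i,'side',circ(.442,.0414,z+.034,.03),(255,0,255),4,o)
cv2.imwrite('pics/s11.png',i)
m=camera_model('wrist');i=camera('wrist')[:,:,::-1].copy()
draw(i,'wrist',circ(.442,.0414,.098,.03),(255,0,255),m=m)
draw(i,'wrist',circ(.442,.0414,.102,.0095),(255,0,255),m=m)
cv2.imwrite('pics/w11.png',i)
to(.4425,.0412,.0773,16.2)
"
```

```text
t 24.30 pos [0.4426 0.0417 0.1771] yaw 0.4 tilt 0.06 gap 76.0mm F [-0.7  0.7 -0.2] q [-0.63  0.46  0.67  2.11 -0.44  0.71  0.33]
delta [-0.06 -0.01  9.98] twist -15.776429135226607
```

View pics/s11.png

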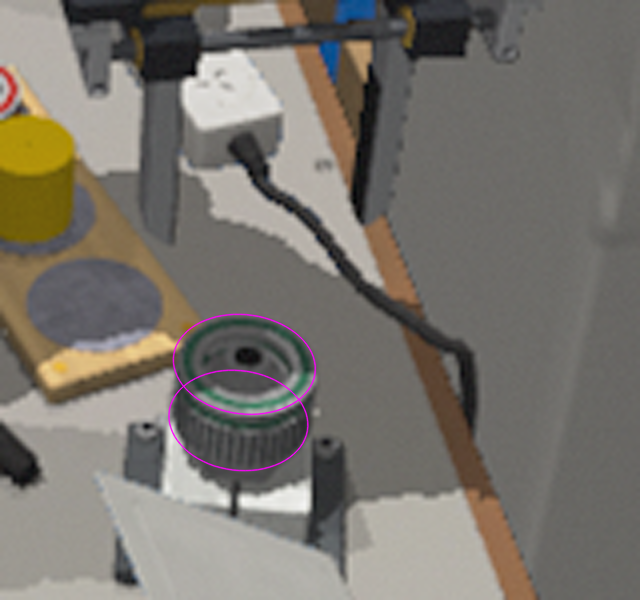

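View pics/w11.png

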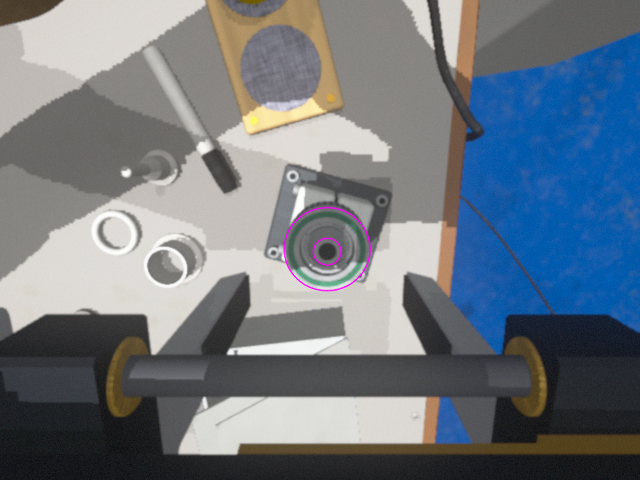

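View pics/s11a.png

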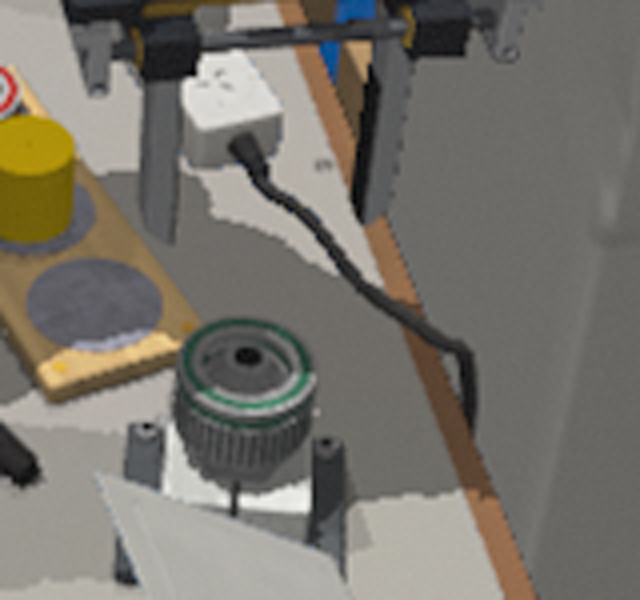

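Request:
arm_command(hand=[7.6,7.6,7.6,7.6,7.6,7.6,7.6,7.6], delta_pos=[[0,0,0],[0,0,2],[0,0,4],[0,0,6],[0,0,8],[0,0,9.5],[0,0,9.5],[0,0,9.5]], twist=[-8,-16,-24,-32,-40,-48,-56,-64])

```text
t: 25.1
tool_pos: [0.4418, 0.041, 0.0807]
tool_rot: [0.221, 0.975, -0.001, -0.001]
contact_force: [-0.1, 0.6, 0.5]
finger_gap: 0.806
```

Request:
arm_command(hand=[5.5,5.5,5.5,5.5], delta_pos=[[0,0,0],[0,0,0],[0,0,0],[0,0,0]], twist=[0,0,0,0])

```text
t: 25.5
tool_pos: [0.4429, 0.0417, 0.0816]
tool_rot: [0.223, 0.975, -0.0, 0.0]
contact_force: [0.9, 1.8, -4.8]
finger_gap: 0.634
```

```bash
python3 -c "
from h import *
print(observe()['ft_torque'],observe()['joint_torque'])
to(.4425,.0412,.0773)"
```

```text
[ 0.06448486 -0.19422561 -0.24017985] [  0.31511829 -42.70466566   2.96816312  -8.17531496   0.28168302
   0.38327177   0.17418471]
t 25.50 pos [0.4429 0.0417 0.0816] yaw 64.3 tilt 0.01 gap 59.6mm F [ 0.9  1.8 -4.8] q [-0.3   0.57  0.2   2.19 -0.28  0.4   1.25]
delta [ 0.01 -0.06  0.43] twist None
```

Request:
arm_command(hand=[5.5,5.5,5.5,5.5], delta_pos=[[0,0,0],[0,0,0],[0,0,0],[0,0,0]], twist=[8,16,24,32])

```text
t: 25.9
tool_pos: [0.4431, 0.0418, 0.0823]
tool_rot: [0.482, 0.876, 0.0, 0.0]
contact_force: [0.1, -1.8, 3.5]
finger_gap: 0.631
```

```bash
python3 -c "
from h import *
print(observe()['ft_torque'],observe()['joint_torque'])
to(.4425,.0412,.0773)"
```

```text
[-0.73765525  0.14889442  1.4558993 ] [  2.19226934 -39.51311946   3.81091788  -7.68776894  -0.96430432
  -0.06069921  -0.49628383]
t 25.90 pos [0.4431 0.0418 0.0823] yaw 32.4 tilt 0.05 gap 59.3mm F [ 0.1 -1.8  3.5] q [-0.4   0.59  0.35  2.19 -0.47  0.43  0.89]
delta [-0.02 -0.09  0.5 ] twist None
```

Request:
arm_command(hand=[7.6,7.6,7.6,7.6,7.6,7.6,7.6,7.6], delta_pos=[[0,0,0],[0,0,0],[0,0,0],[0,0,-2],[0,0,-6],[0,0,-10],[0,0,-12],[0,0,-12]], twist=[0,0,0,0,0,0,0,0])

```text
t: 26.7
tool_pos: [0.4446, 0.0416, 0.2042]
tool_rot: [0.481, 0.876, 0.002, 0.002]
contact_force: [0.9, -0.5, -0.8]
finger_gap: 0.807
```

```bash
python3 -c "
from h import *
from scipy.optimize import least_squares
j=camera('side')[:,:,::-1].copy()
cv2.imwrite('pics/s12.png',cv2.resize(j[200:350,290:450],None,fx=4,fy=4,interpolation=2))
m=camera_model('wrist');i=camera('wrist')[:,:,::-1].copy();cv2.imwrite('pics/w12.png',i)
to(.4425,.0412,.0773,16.2)
# nose centre vs gauge-top centre in the side view
def cen(mask):
    cs,_=cv2.findContours(mask,cv2.RETR_EXTERNAL,cv2.CHAIN_APPROX_NONE);return cs
h=cv2.cvtColor(j,cv2.COLOR_BGR2HSV)
for z in (.098,.099,.100): print(z,pj('side',[.442,.0414,z]))
print('nose',pj('side',[.442,.0414,.102]))
"
```

```text
t 26.80 pos [0.4425 0.0417 0.2016] yaw 32.4 tilt 0.03 gap 75.8mm F [-0.6 -0.2  0.6] q [-0.56  0.39  0.55  2.08 -0.29  0.75  0.74]
delta [-0.05 -0.03 12.43] twist 16.243460592069866
0.098 [[380.93449258 290.66724942]]
0.099 [[380.97921701 290.24530215]]
0.1 [[381.02399853 289.82281628]]
nose [[381.11373328 288.97622459]]
```

View pics/s12.png

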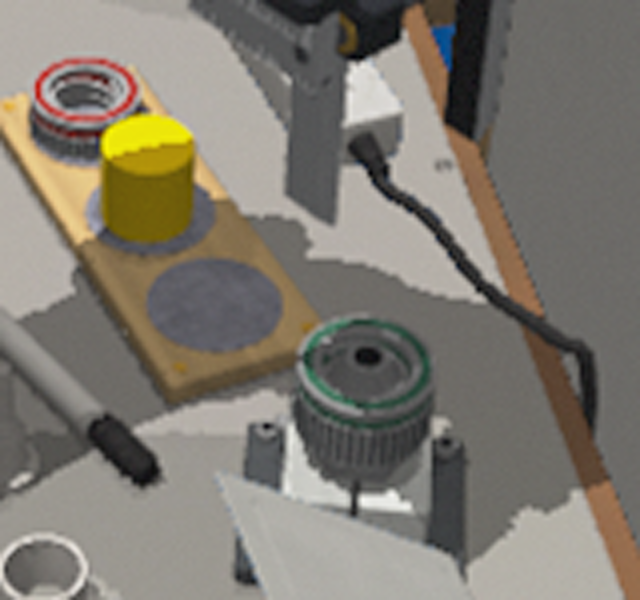

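View pics/w12.png

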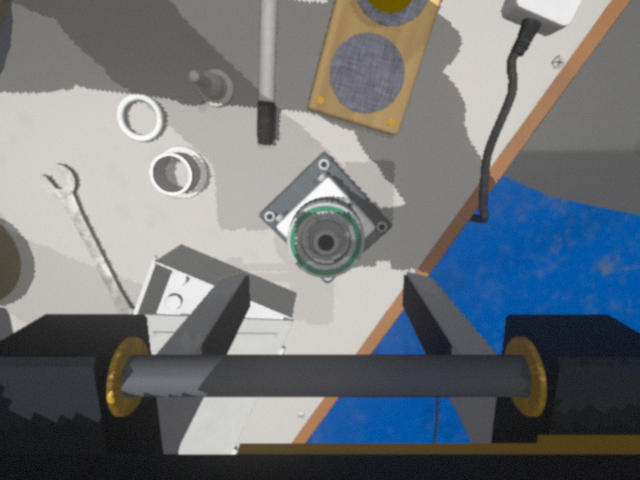

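```bash
python3 -c "
from cell import *
print(finish_job())"
```

```text
the job is handed in; nothing more can be done
None
```

I lifted the yellow cap off the spigot and stood it open end down on the middle seat. I then lowered the GO gauge onto the spigot and screwed it clockwise to the shoulder, about 1¼ turns with two regrasps. I handed the job in at about 27 s of the 72 s allowed; it gave no verdict.

**Last checks:**
- **GO gauge seated:** it sits level and centred on the spigot in the side and wrist pictures. On a last tightening twist the resisting moment rose to about 1.5 N m, where free turning gave under 0.25 N m.
- **Cap and NO-GO gauge:** the cap stands on its seat, and the NO-GO gauge shows no movement in the pictures.
- **Arm:** the gripper is open, about 0.1 m above the gauge, and touching nothing.

**What disagreed or is less certain:**
- **Earlier tightening:** it showed an upward force of 5 to 13 N but no clear moment, so I repeated it, and only the repeat gave the clear rise.
- **Shoulder height:** the pictures are good to only about 1 mm, so "lower face on the shoulder within 1 mm" rests mainly on that moment and on the tool stopping at the expected height.

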